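# Turn the drill accessories round into the wooden rack

### The job

Move the four drill accessories from the trays of the steel rack into the bays of the wooden rack, one to a bay and in the reverse order, since the next job is worked from the other side of the bench: as seen from the robot, the one that stands furthest left on the steel rack goes into the rightmost bay, the next one into the bay beside it, and so on. Each must stand upright with its shank up in the middle of its bay; keep them upright and set them down rather than letting them drop.

Things in the scene. Friction and masses are not known exactly. Their poses are not given: they have to be found in the camera images.
- steel_rack: Fixed dark steel rack in the left or right half of the bench: rail 78 x 320 mm, 10 mm high, 30 mm high cheek at either end. Four plywood trays stand on it in a row along its y axis, at y = +117, +39, -39, -117 mm, x = 0. Origin: centre of its underside, on the table; y points to the robot's left within 15 degrees, x away from the robot.
- wood_rack: Fixed pale wooden rack in the other half, empty. Bay floor 84 x 324 mm, 12 mm above the table; four bays along its y axis, middles (flush round grey felt inlays, 52 mm) at y = +117, +39, -39, -117 mm, x = 0. Dividers 5 mm thick, 10 mm above the floor; end walls 22 mm; front and back open. Origin: centre of its underside, on the table; y to the robot's left within 15 degrees, x away from it.
- hole_saw: Hole saw: plain steel cup 44 mm across and 45 mm high (the place to grip), on top a dark nut 22 mm across up to 55 mm and a 10 mm shank up to 85 mm. About 160 g. Loose, stands shank up in its tray, within 3 mm of its middle. Origin: centre of its foot, z up the shank; yaw random.
- sanding_drum: Sanding drum: brown abrasive cylinder 36 mm across and 55 mm high (the place to grip), a 27 mm steel washer, a nut 14 mm across up to 64 mm and an 8 mm shank up to 88 mm. About 100 g. Loose, stands shank up in its tray, within 3 mm of its middle. Origin: centre of its foot, z up the shank; yaw random.
- wire_brush: Cup wire brush: brass bristles that flare to 50 mm across at the foot, up to 24 mm high; above them a straight steel cup 38 mm across from 24 to 50 mm (the place to grip), a dark nut 18 mm across up to 58 mm and an 8 mm shank up to 80 mm. About 140 g. Loose, stands shank up in its tray, within 3 mm of its middle. Origin: centre of its foot, z up the shank; yaw random.
- forstner_bit: Forstner bit: flat steel cutter head 34 mm across and 16 mm high, and a slender round shank 12 mm across from 16 up to 95 mm (the place to grip). About 110 g. Loose, stands shank up in its tray, within 3 mm of its middle. Origin: centre of its foot, z up the shank; yaw random.
- tray_hole_saw: Square plywood tray, one of four alike, in shuffled places on the steel rack: the one the hole saw stands on at the start. 66 x 66 mm, floor 6 mm thick, rim 4 mm wide, 10 mm high. Fixed: it still marks the hole saw's first place in the row when the hole saw is gone. Origin: centre of its underside; axes parallel to the rack's.
- tray_sanding_drum: Square plywood tray, one of four alike, in shuffled places on the steel rack: the one the sanding drum stands on at the start. 66 x 66 mm, floor 6 mm thick, rim 4 mm wide, 10 mm high. Fixed: it still marks the sanding drum's first place in the row when the sanding drum is gone. Origin: centre of its underside; axes parallel to the rack's.
- tray_wire_brush: Square plywood tray, one of four alike, in shuffled places on the steel rack: the one the wire brush stands on at the start. 66 x 66 mm, floor 6 mm thick, rim 4 mm wide, 10 mm high. Fixed: it still marks the wire brush's first place in the row when the wire brush is gone. Origin: centre of its underside; axes parallel to the rack's.
- tray_forstner_bit: Square plywood tray, one of four alike, in shuffled places on the steel rack: the one the Forstner bit stands on at the start. 66 x 66 mm, floor 6 mm thick, rim 4 mm wide, 10 mm high. Fixed: it still marks the Forstner bit's first place in the row when the Forstner bit is gone. Origin: centre of its underside; axes parallel to the rack's.

How it is judged:
At the end, for the whole second after the job is handed in: Each accessory stands on the bay floor of the wooden rack (within 6 mm in height), upright within 0.12 rad and at rest, within 15 mm in x and in y of the middle of the bay that mirrors its first place: the piece whose tray is at y on the steel rack is at -y on the wooden rack (rack frames) (((y of tray_hole_saw in the frame of steel_rack between 0.097 and 0.137 m and y of hole_saw in the frame of wood_rack between -0.132 and -0.102 m) or (y of tray_hole_saw in the frame of steel_rack between 0.019 and 0.059 m and y of hole_saw in the frame of wood_rack between -0.054 and -0.024 m) or (y of tray_hole_saw in the frame of steel_rack between -0.059 and -0.019 m and y of hole_saw in the frame of wood_rack between 0.024 and 0.054 m) or (y of tray_hole_saw in the frame of steel_rack between -0.137 and -0.097 m and y of hole_saw in the frame of wood_rack between 0.102 and 0.132 m)) and x of hole_saw in the frame of wood_rack between -0.015 and 0.015 m and z of hole_saw in the frame of wood_rack between 0.006 and 0.018 m and angle between each of hole_saw, sanding_drum, wire_brush, forstner_bit's own z axis and vertical below 0.12 rad and linear speed of each of hole_saw, sanding_drum, wire_brush, forstner_bit below 0.03 m/s and ((y of tray_sanding_drum in the frame of steel_rack between 0.097 and 0.137 m and y of sanding_drum in the frame of wood_rack between -0.132 and -0.102 m) or (y of tray_sanding_drum in the frame of steel_rack between 0.019 and 0.059 m and y of sanding_drum in the frame of wood_rack between -0.054 and -0.024 m) or (y of tray_sanding_drum in the frame of steel_rack between -0.059 and -0.019 m and y of sanding_drum in the frame of wood_rack between 0.024 and 0.054 m) or (y of tray_sanding_drum in the frame of steel_rack between -0.137 and -0.097 m and y of sanding_drum in the frame of wood_rack between 0.102 and 0.132 m)) and x of sanding_drum in the frame of wood_rack between -0.015 and 0.015 m and z of sanding_drum in the frame of wood_rack between 0.006 and 0.018 m and ((y of tray_wire_brush in the frame of steel_rack between 0.097 and 0.137 m and y of wire_brush in the frame of wood_rack between -0.132 and -0.102 m) or (y of tray_wire_brush in the frame of steel_rack between 0.019 and 0.059 m and y of wire_brush in the frame of wood_rack between -0.054 and -0.024 m) or (y of tray_wire_brush in the frame of steel_rack between -0.059 and -0.019 m and y of wire_brush in the frame of wood_rack between 0.024 and 0.054 m) or (y of tray_wire_brush in the frame of steel_rack between -0.137 and -0.097 m and y of wire_brush in the frame of wood_rack between 0.102 and 0.132 m)) and x of wire_brush in the frame of wood_rack between -0.015 and 0.015 m and z of wire_brush in the frame of wood_rack between 0.006 and 0.018 m and ((y of tray_forstner_bit in the frame of steel_rack between 0.097 and 0.137 m and y of forstner_bit in the frame of wood_rack between -0.132 and -0.102 m) or (y of tray_forstner_bit in the frame of steel_rack between 0.019 and 0.059 m and y of forstner_bit in the frame of wood_rack between -0.054 and -0.024 m) or (y of tray_forstner_bit in the frame of steel_rack between -0.059 and -0.019 m and y of forstner_bit in the frame of wood_rack between 0.024 and 0.054 m) or (y of tray_forstner_bit in the frame of steel_rack between -0.137 and -0.097 m and y of forstner_bit in the frame of wood_rack between 0.102 and 0.132 m)) and x of forstner_bit in the frame of wood_rack between -0.015 and 0.015 m and z of forstner_bit in the frame of wood_rack between 0.006 and 0.018 m); the robot touches nothing.
It fails at once if an accessory is tipped over (more than 0.7 rad from upright) (angle between any of hole_saw, sanding_drum, wire_brush, forstner_bit's own z axis and vertical above 0.7 rad).
It fails at once if an accessory is dropped (falls free of the fingers at more than 0.7 m/s, about 25 mm of fall) ((contact force between the fingers and hole_saw below 0.02 N and linear speed of hole_saw above 0.7 m/s) or (contact force between the fingers and sanding_drum below 0.02 N and linear speed of sanding_drum above 0.7 m/s) or (contact force between the fingers and wire_brush below 0.02 N and linear speed of wire_brush above 0.7 m/s) or (contact force between the fingers and forstner_bit below 0.02 N and linear speed of forstner_bit above 0.7 m/s)).
It also fails if it takes over 109 s, if anything falls off the work surface, if the arm or the gripper's body presses on something with over 40 N, if the wrist force passes 120 N, or if a joint passes its speed limit or range.

### The arm

A 7-joint arm with a two-finger parallel gripper is mounted at the origin on the work surface. World frame = base frame: x ahead of the robot, y to its left, z up, the work surface at z = 0. Lengths are in m, angles in rad, forces in N, time in s.
With the tool pointing down it reaches from about 0.4 to 0.85 m from the base axis. Payload 4.4 kg.
Tool frame: the origin (TCP) lies midway between the tips of the shut fingers; the grasp point (between the pads) lies 19 mm behind it; z points along the fingers, y is the line along which they close (so a half turn about z gives the same grasp; the last joint's range is limited). The gripper opens to 94 mm and grips with 3 to 60 N. Pads are 16 mm wide; open, the fingers measure 119 mm over their backs; the gripper's body (75 mm by 177 mm) begins 78 mm behind the grasp point.
Start: joints at [-1.327, 0.628, 0.038, 1.517, -0.027, 0.996, -0.02], TCP at [0.198, 0.619, 0.205] pointing down, gripper open.
Joint ranges: [-3.06, 3.06], [-0.37, 2.12], [-1.25, 1.32], [0.18, 2.47], [-1.1, 4.24], [0.23, 1.98], [-2.94, 2.94]. Speed limits (rad/s): [2.57, 2.57, 3.14, 3.14, 3.14, 3.14, 3.14].

### API

Orientations are given as a unit quaternion [x, y, z, w].
In Python, from plant import r, jaws, optics gives the robot as it stands. Calls block until the motion is done:
- r.goto(position, orientation): joint-space move of the TCP to a pose.
- r.move_straight(position, orientation=None, velocity=0.15, until_force=None): straight line of the TCP; orientation=None keeps the orientation; velocity is the mean speed in m/s. With until_force (N) it stops when the force on the tool has changed by that much, and returns True; else False.
- r.goto_joints(angles): joint-space move.
- jaws.grip(opening, newtons=None): finger opening in m; newtons is the grip in N (None keeps the last); returns when the fingers have stopped.
- r.hold(seconds).
- r.solve_ik(position, orientation): joint angles nearest the present ones, or None.
- r.state(): the state.
- optics.grab_frame(name): name is "side" or "top" or "wrist"; returns a dict with "image" (400x640x3 uint8, blue, green, red), "fovy" (degrees; the focal length in pixels is half the picture's height over the tangent of half this angle, whatever the lens; pixels are square), "cx", "cy" (the principal point, pixels), "dist_coeffs" ([k1, k2, p1, p2, k3] as OpenCV has them; the pictures are not rectified), "extrinsics" (4x4, takes a point from world to camera coordinates). Camera axes: x right, y up, looking along -z (the intrinsics and any distortion apply to the point x, -y, -z); pixel columns grow to the right and rows downward; lengths in m; the calibration is good to about 2 mm. A picture is of the moment at which its call begins. There is no depth.
A pose or a line that the arm cannot do raises r.IKError and nothing moves.
- r.close_job(): hands the job in; it is judged then, once.
The state is a dict: "time_s": time; "qpos": joint angles; "joint_velocities": joint speeds; "effort": joint torques, N m; "tcp_pos": TCP position; "ee_rot": TCP orientation; "ft_force": force on the tool from outside, world axes, zero at the start; "wrist_torque": the same for the moment, N m; "width": finger opening in m; "grip_force": force on a finger pad.
Only numpy, scipy, OpenCV 4.12 (cv2) and the standard library are available. Lean on these libraries where they do the work, as an engineer would, in place of code of your own. Each camera call takes 0.05 s, during which the arm holds its last target. There are 200 camera calls.

## Working session

There is one attempt and no reset: what is moved stays moved. The work goes in short steps, each a Python script; the robot and the scene stay as the last script left them, time stands still between calls to the robot, and variables do not carry over. Pictures are saved under pics/ and viewed, at most 14 in all, crops included, and the job is handed in when it is done.

```bash
ls; mkdir -p pics
python3 - <<'E'
from plant import r,optics
import cv2
s=r.state();print(s['time_s'],s['tcp_pos'],s['ee_rot'],s['width'])
for n in('top','side'):
    f=optics.grab_frame(n);cv2.imwrite(f'pics/{n}0.png',f['image'])
    print(n,f['fovy'],f['cx'],f['cy'],f['dist_coeffs'],f['extrinsics'])
E
```

```text
pics
0.0 [0.1979297  0.61845845 0.20457686] [ 1.54281671e-01  9.88026480e-01 -9.08849294e-04 -1.22794853e-04] 0.09416921160082199
top 57.49566905527655 322.0591481476995 203.96261440113133 [-0.07958664  0.          0.          0.          0.        ] [[-0.01826135 -0.9998204  -0.00506778  0.00253048]
 [ 0.99918049 -0.01843231  0.03603602 -0.53013082]
 [-0.03612296 -0.00440556  0.99933764 -0.87840799]
 [ 0.          0.          0.          1.        ]]
side 55.671358522141595 313.9799290979526 193.35936325698978 [-0.06527981  0.          0.          0.          0.        ] [[ 0.86302453 -0.50501728 -0.01209175 -0.44146928]
 [ 0.31944954  0.52705214  0.78750748 -0.20914939]
 [-0.3913319  -0.68350098  0.61618646 -0.65772638]
 [ 0.          0.          0.          1.        ]]
```

View pics/top0.png

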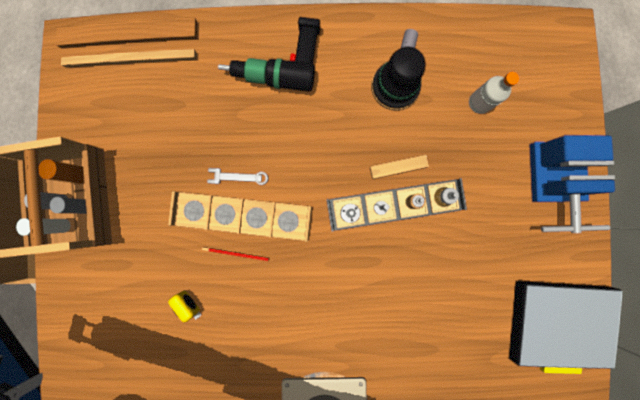

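View pics/side0.png

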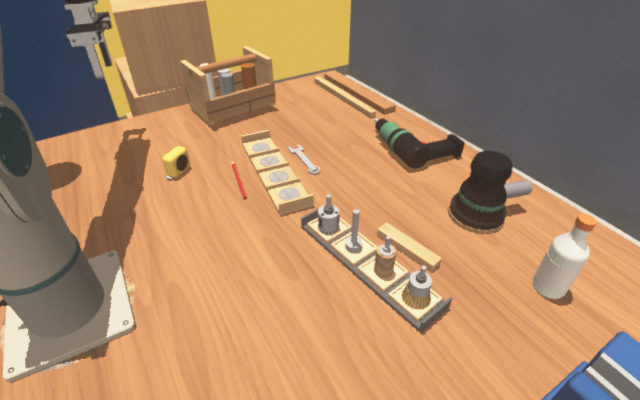

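The top view shows the wooden rack on the left (cols 170–311, row ~215) and the steel rack on the right (cols 329–465). From the side, the steel rack holds, left to right: a cup (hole saw or brush), the Forstner bit, the drum, and another cup. I'll enlarge these.

Run:
```python
import cv2,numpy as np
t=cv2.imread('pics/top0.png');s=cv2.imread('pics/side0.png')
R=lambda c,k:cv2.resize(c,None,fx=k,fy=k,interpolation=cv2.INTER_CUBIC)
cv2.imwrite('pics/c1.png',np.vstack([R(t[170:240,320:475],5),R(t[182:252,162:317],5)]))
cv2.imwrite('pics/c2.png',R(s[185:325,295:455],5)[:600*7//6])
c=R(s[190:325,295:455],4.4);print(c.shape);cv2.imwrite('pics/c2.png',c)
```

```text
(594, 704, 3)
```

View pics/c1.png

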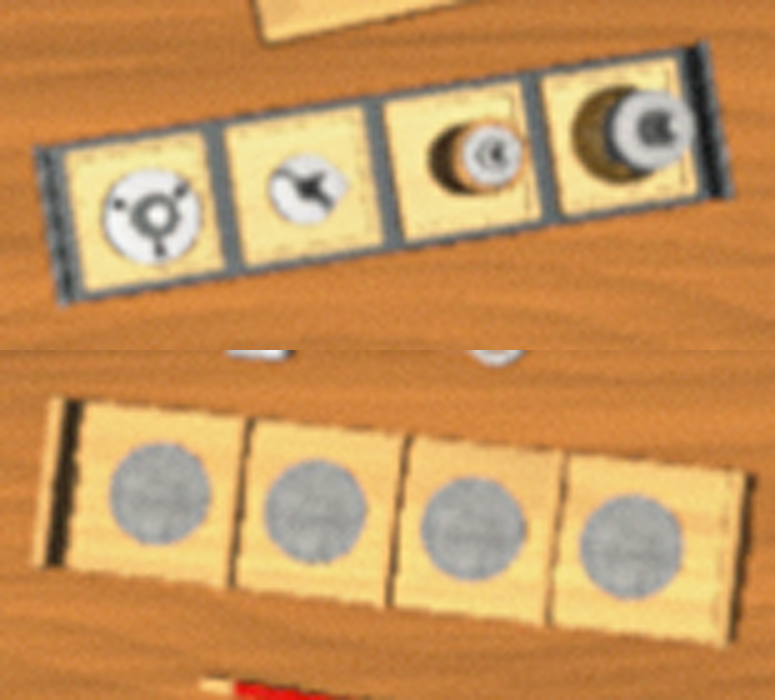

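View pics/c2.png

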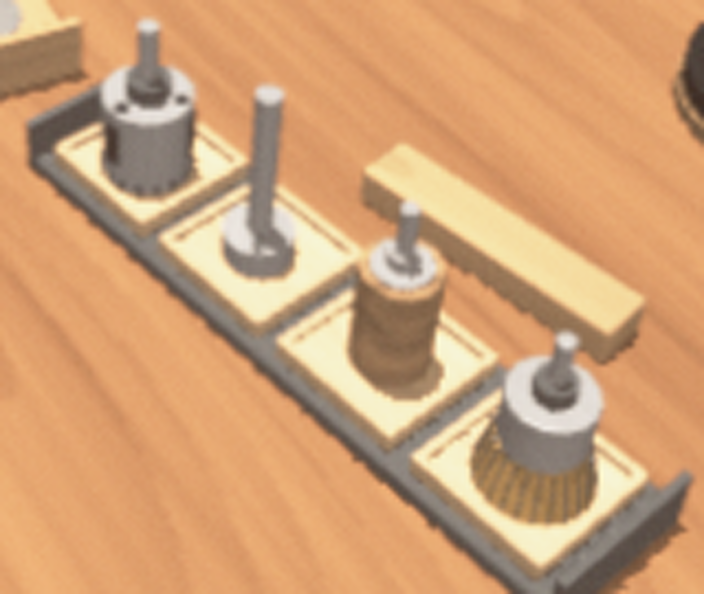

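Left to right on the steel rack: hole saw (side crop tip at 149,24), Forstner bit (269,92), sanding drum (410,208) and wire brush (568,340). In the top crop the felts are at about (160,494), (315,511), (472,528) and (631,546). I'll triangulate the tray corners, shank tips and felts.

```bash
cat > h.py <<'E'
import numpy as np,cv2,json
from plant import r,jaws,optics
from scipy.spatial.transform import Rotation as Ro
def P(f):
    F=200/np.tan(np.radians(f['fovy']/2))
    return np.array([[F,0,f['cx']],[0,F,f['cy']],[0,0,1.]]),np.array(f['dist_coeffs']),np.diag([1,-1,-1])@np.array(f['extrinsics'])[:3]
def tri(fa,pa,fb,pb):
    u=[];M=[]
    for f,p in((fa,pa),(fb,pb)):
        K,d,E=P(f);u.append(cv2.undistortPoints(np.float64(p).reshape(-1,1,2),K,d)[:,0].T);M.append(E)
    X=cv2.triangulatePoints(M[0],M[1],*u);return (X[:3]/X[3]).T
def onplane(f,p,z):
    K,d,E=P(f);n=cv2.undistortPoints(np.float64(p).reshape(-1,1,2),K,d)[:,0]
    D=np.c_[n,np.ones(len(n))]@E[:,:3];C=-E[:,:3].T@E[:,3]
    return C+D*((z-C[2])/D[:,2])[:,None]
def proj(f,X):
    K,d,E=P(f);return cv2.projectPoints(np.float64(X),cv2.Rodrigues(E[:,:3])[0],E[:,3],K,d)[0][:,0]
def fit(a,b): # 2D rigid a->b: x,y,yaw, residuals
    a=np.array(a);b=np.array(b);A=a-a.mean(0);B=b-b.mean(0)
    t=np.arctan2((A[:,0]*B[:,1]-A[:,1]*B[:,0]).sum(),(A*B).sum());c,s=np.cos(t),np.sin(t);Q=np.array([[c,-s],[s,c]])
    o=b.mean(0)-Q@a.mean(0);return o,t,b-(a@Q.T+o)
E
cat > m.py <<'E'
from h import *
np.set_printoptions(precision=4,suppress=True)
ft=optics.grab_frame('top');fs=optics.grab_frame('side')
def blobs(f,x0,y0,x1,y1):
    im=f['image'][y0:y1,x0:x1];h=cv2.cvtColor(im,cv2.COLOR_BGR2HSV)
    m=((h[...,1]<60)&(h[...,2]>90)&(h[...,2]<215)).astype('u1')
    n,l,st,c=cv2.connectedComponentsWithStats(m);k=[i for i in range(1,n) if st[i,4]>60]
    return c[sorted(k,key=lambda i:c[i,0])]+[x0,y0],[int(st[i,4]) for i in k]
bt,at=blobs(ft,172,192,312,240);bs,as_=blobs(fs,240,132,312,208)
print(bt,at,bs,as_)
T=lambda p:(np.array(p)+.5)/5-.5+[320,170]
S=lambda p:(np.array(p)+.5)/4.4-.5+[295,190]
top=T([(82,293),(228,269),(207,131),(240,271),(386,243),(365,104),(402,243),(546,221),(526,78),(557,217),(700,195),(683,52)])
sid=S([(55,148),(150,224),(246,160),(160,238),(260,328),(356,252),(278,342),(392,440),(496,355),(412,455),(540,568),(648,470)])
X=tri(ft,top,fs,sid);print('trays',X)
m=[(dx,y+dy) for y in(.117,.039,-.039,-.117) for dx,dy in((-.033,.033),(-.033,-.033),(.033,-.033))]
o,t,e=fit(m,X[:,:2]);print('steel tri',o,t,abs(e).max(),'z',X[:,2].mean())
o,t,e=fit(m,onplane(ft,top,.020)[:,:2]);print('steel top',o,t,abs(e).max())
tips=tri(ft,T([(157,215),(322,182),(495,155),(660,127)]),fs,S([(149,24),(269,92),(410,208),(568,340)]));print('tips',tips)
o2=o+0;c,s=np.cos(t),np.sin(t)
print('tip in steel frame',(tips[:,:2]-o)@np.array([[c,-s],[s,c]]))
if len(bt)==4==len(bs):
    W=tri(ft,bt,fs,bs);print('felt',W);mm=[(0,y) for y in(.117,.039,-.039,-.117)]
    for B in(W,onplane(ft,bt,.012)):
        o,t,e=fit(mm,B[:,:2]);print('wood',o,t,abs(e).max())
E
python3 m.py
```

```text
[[193.4665 210.3355]
 [224.5063 213.8038]
 [255.9939 217.4141]
 [287.72   220.9323]] [313, 316, 326, 325] [[260.6667 146.9877]
 [269.0098 160.6176]
 [278.811  176.2913]
 [289.1586 193.6207]] [81, 102, 127, 145]
trays [[ 0.4712 -0.0398  0.0207]
 [ 0.4814 -0.1098  0.0241]
 [ 0.545  -0.0994  0.0251]
 [ 0.4812 -0.1165  0.0209]
 [ 0.4911 -0.1857  0.0218]
 [ 0.555  -0.1747  0.0247]
 [ 0.4923 -0.1945  0.0207]
 [ 0.5004 -0.263   0.0248]
 [ 0.5669 -0.253   0.0263]
 [ 0.5034 -0.2703  0.0211]
 [ 0.5111 -0.3384  0.025 ]
 [ 0.578  -0.3295  0.028 ]]
steel tri [ 0.5242 -0.1855] 0.1349497684512008 0.0030822022859680887 z 0.023605793425416795
steel top [ 0.5254 -0.1872] 0.13507658314538243 0.004560419385708558
tips [[ 0.506  -0.0699  0.1029]
 [ 0.5195 -0.1415  0.1094]
 [ 0.531  -0.2199  0.1017]
 [ 0.5431 -0.2976  0.0926]]
tip in steel frame [[-0.0034  0.1188]
 [ 0.0003  0.046 ]
 [ 0.0011 -0.0332]
 [ 0.0027 -0.1118]]
felt [[0.5194 0.3085 0.014 ]
 [0.5095 0.2313 0.0147]
 [0.4999 0.1539 0.0142]
 [0.4897 0.077  0.0146]]
wood [0.5046 0.1927] -0.12696298242422582 0.0003475430232318111
wood [0.5053 0.1929] -0.1281668349817457 9.541152293535138e-05
```

Heights agree with the text to about 2 mm. I'll refine both racks from the wrist camera.

```bash
cat >> h.py <<'E'
def down(t,flip=0): # tool down, closing line along rack x axis at yaw t
    y=np.array([np.cos(t),np.sin(t),0])*(-1 if flip else 1);z=np.array([0,0,-1.])
    return Ro.from_matrix(np.c_[np.cross(y,z),y,z]).as_quat()
E
python3 - <<'E'
from h import *
import pickle
p=r.state()['tcp_pos'];r.move_straight([p[0],p[1],.33],velocity=.25)
for n,pos,t in(('w',[.505,.193,.33],-.128),('s',[.525,-.187,.33],.135)):
    q={f:r.solve_ik(pos,down(t,f)) for f in(0,1)};print({f:None if v is None else np.round(v,2) for f,v in q.items()})
    fl=min((f for f in q if q[f] is not None),key=lambda f:abs(q[f][6]));print(n,fl)
    r.goto(pos,down(t,fl));f=optics.grab_frame('wrist');pickle.dump(f,open(n+'.pkl','wb'))
    cv2.imwrite(f'pics/wr_{n}.png',f['image'])
    print(np.round(proj(f,[[*pos[:2],.02]]),1),r.state()['time_s'])
E
```

```text
{0: array([-0.78,  0.38,  0.54,  1.65, -0.21,  1.16, -0.32]), 1: array([-0.3 ,  0.35, -0.16,  1.64,  0.06,  1.16,  2.53])}
w 0
[[317.8 165.8]] 2.8
{0: array([-0.1 ,  0.42,  0.6 ,  1.61, -0.25,  1.18,  0.68]), 1: array([-0.4 ,  0.63,  1.23,  1.62, -0.61,  1.33, -2.09])}
s 0
[[316.4 165.8]] 4.2667
```

View pics/wr_s.png

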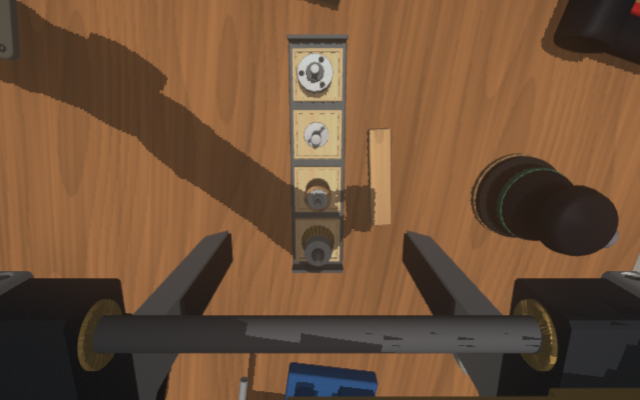

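View pics/wr_w.png

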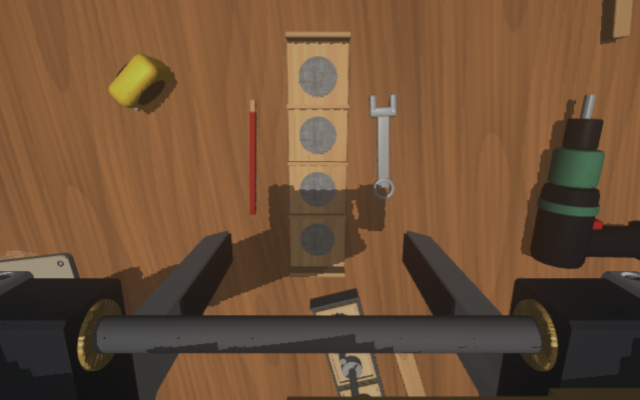

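Wrist views show both racks upright in the image. The felts are at (317.5,76), (317.5,135), (317.5,190) and (317,239.5). The tray outlines span about 293–343 × 46–102, 293.5–342 × 109–160 and so on. Now computing positions on their planes.

Run:
```python
from h import *
import pickle
np.set_printoptions(precision=4,suppress=True)
w,s=(pickle.load(open(n+'.pkl','rb')) for n in 'ws')
Y=[(0,y) for y in(.117,.039,-.039,-.117)]
o,t,e=fit(Y,onplane(w,[(317.5,76),(317.5,135),(317.5,190),(317,239.5)],.012)[:,:2]);print('wood',o,t,abs(e).max())
g=lambda o,t,L,z:np.array([[o[0]+a*np.cos(t)-b*np.sin(t),o[1]+a*np.sin(t)+b*np.cos(t),z] for a,b in L])
tr=[(293,46,343,102),(293.5,109,342,160),(294.5,166,341,213)]
c=np.array([p for a,b,cc,d in tr for p in((a,b),(cc,b),(cc,d),(a,d))])
m=[(sx*.033,y+sy*.033) for _,y in Y[:3] for sx,sy in((-1,1),(1,1),(1,-1),(-1,-1))]
o,t,e=fit(m,onplane(s,c,.020)[:,:2]);print('steel',o,t,abs(e).max())
# overlay of model for check
im=cv2.resize(s['image'],None,fx=3,fy=3,interpolation=cv2.INTER_CUBIC)
H=[.045,.016,.055,.05];R_=[.022,.017,.018,.019];N=[.085,.095,.088,.08]
for i,(_,y) in enumerate(Y):
    q=proj(s,g(o,t,[(a*.033,y+b*.033) for a,b in((-1,1),(1,1),(1,-1),(-1,-1))],.02))
    cv2.polylines(im,[np.int32(q*3+1)],True,(0,0,255),1)
    th=np.linspace(0,6.28,40)
    q=proj(s,g(o,t,[(R_[i]*np.cos(v),y+R_[i]*np.sin(v)) for v in th],.016+H[i]));cv2.polylines(im,[np.int32(q*3+1)],True,(255,0,0),1)
    q=proj(s,g(o,t,[(0,y)],.016+N[i]));cv2.circle(im,tuple(map(int,q[0]*3+1)),3,(0,255,0),1)
cv2.imwrite('pics/ov.png',np.hstack([im[90:510,840:1080],im[390:810,840:1080]]))
```

```text
wood [0.5048 0.1962] -0.1270410398146181 0.0009618747410252426
steel [ 0.5263 -0.1825] 0.13664505064545096 0.0026027954895796873
```

View pics/ov.png

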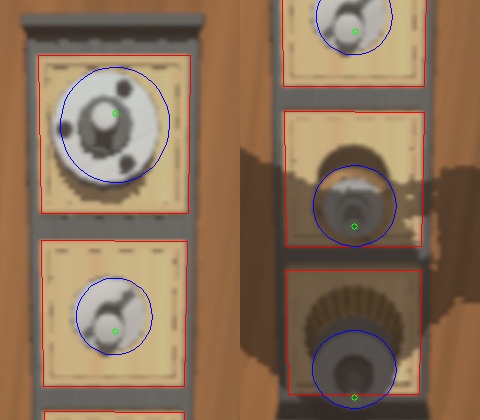

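The overlay fits: the trays coincide, and the hole saw and Forstner bit sit 2–3 mm towards −x of their middles. Starting with the hole saw.

```bash
cat >> h.py <<'E'
SO,ST=np.array([.526,-.1845]),.136
WO,WT=np.array([.5049,.1943]),-.127
#        y on steel, dx, grasp height, opening, force
PC=dict(hole_saw=(.117,-.003,.028,.068,25),forstner_bit=(.039,-.002,.050,.040,20),
        sanding_drum=(-.039,0,.036,.060,20),wire_brush=(-.117,0,.040,.062,25))
def at(o,t,x,y): return o+[x*np.cos(t)-y*np.sin(t),x*np.sin(t)+y*np.cos(t)]
def pick(n):
    y,dx,h,w,F=PC[n];a=at(SO,ST,dx,y);z=.016+h-.019;q=down(ST)
    jaws.grip(w,F);r.goto([*a,.27],q);r.move_straight([*a,z+.05],velocity=.2);r.move_straight([*a,z],velocity=.08)
    jaws.grip(0,F);s=r.state();print(n,'gripped',round(s['width'],4),np.round(s['grip_force'],1),s['tcp_pos'][2])
    r.move_straight([*a,z+.02],velocity=.06);r.move_straight([*a,.27],velocity=.2);s=r.state();print('lifted',round(s['width'],4),np.round(s['grip_force'],1),s['time_s'])
def place(n):
    y,dx,h,w,F=PC[n];b=at(WO,WT,0,-y);z=.012+h-.019;q=down(WT)
    r.goto([*b,.27],q);r.move_straight([*b,z+.03],velocity=.2);r.move_straight([*b,z+.006],velocity=.06)
    hit=r.move_straight([*b,z-.003],velocity=.015,until_force=3);s=r.state();print('down',hit,'dz',round(s['tcp_pos'][2]-z,4))
    r.hold(.2);jaws.grip(min(w,s['width']+.024));zz=s['tcp_pos'][2];r.move_straight([*b,zz+.04],velocity=.08);r.move_straight([*b,.27],velocity=.25);print('t',r.state()['time_s'])
E
python3 - <<'E'
from h import *
pick('hole_saw')
f=optics.grab_frame('side');cv2.imwrite('pics/h1.png',f['image'])
place('hole_saw')
r.goto([.505,.3,.33],down(WT));cv2.imwrite('pics/h2.png',optics.grab_frame('wrist')['image'])
E
```

```text
hole_saw gripped 0.0434 25.0 0.025277058008133353
lifted 0.0438 25.0 9.6167
down True dz 0.0001
t 14.975
```

View pics/h2.png

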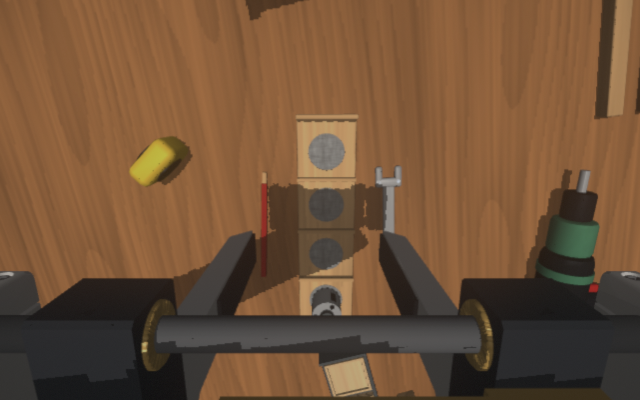

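The hole saw stands upright in the rightmost bay, with its foot over the felt at (326,300). Gripping and contact heights were exact, so I'll continue.

Run:
```python
from h import *
for n,w in(('forstner_bit',.012),('sanding_drum',.036),('wire_brush',.038)):
    pick(n)
    if abs(r.state()['width']-w)>.004: print('CHECK');break
    place(n)
p=r.state()['tcp_pos'];r.move_straight([p[0],p[1],.33],velocity=.25);r.goto([.2,.6,.33],down(WT+1.4))
t=optics.grab_frame('top')['image'];s=optics.grab_frame('side')['image'];print(r.state()['time_s'])
R=lambda c,k:cv2.resize(c,None,fx=k,fy=k,interpolation=cv2.INTER_CUBIC)
cv2.imwrite('pics/e.png',R(t[182:252,162:317],5));cv2.imwrite('pics/f.png',R(s[100:220,220:350],5))
```

```text
forstner_bit gripped 0.0116 20.0 0.04717443991473538
lifted 0.0121 20.0 22.2083
down True dz 0.0
t 27.8417
sanding_drum gripped 0.0358 20.0 0.03331253189565298
lifted 0.0359 20.0 33.9167
down True dz 0.0002
t 40.1917
wire_brush gripped 0.0406 25.0 0.037358190296022775
lifted 0.04 25.0 46.425
down True dz 0.0002
t 53.1333
55.2083
```

View pics/e.png

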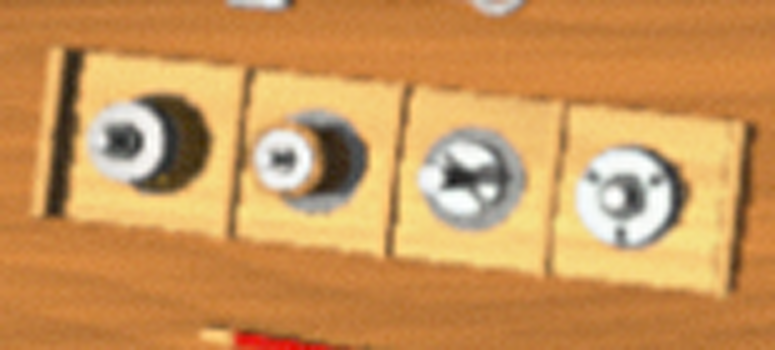

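View pics/f.png

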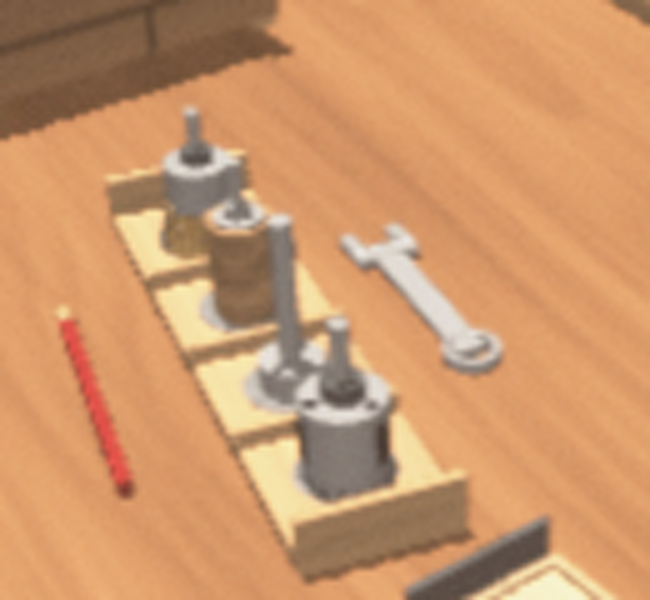

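All four stand upright, centred on their felts (top crop: brush foot about 163,142; drum about 310,160; Forstner bit 466,177; hole saw 628,195). I'm handing the job in.

```bash
python3 -c "
from plant import r
print(r.close_job())"
```

```text
the job is handed in; nothing more can be done
None
```

All four accessories stand upright in the wooden rack in reverse order (left to right: wire brush, sanding drum, Forstner bit, hole saw), and the job was handed in at about 55 s of the 109 s limit; the hand-in call returned no verdict.

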